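# Sort two apparatus bolts with the length gauge

### The job

On the lab bench lie two bolts of different length. Pick up the one that fits between the two blue stops of the length gauge and lower it right down into the slot to prove that it fits, then take it out again and put it in the blue compartment of the sorting tray. Put the other bolt, which is too long for the gauge, in the yellow compartment; both must lie flat on their compartment's floor, and the pulley, the brass weight and the spacer tube stay where they are.

Things in the scene. Friction and masses are not known exactly. Their poses are not given: they have to be found in the camera images.
- short_bolt_center (a point): Middle (half-way along and up) of the short steel hex bolt with brass nut, lying on the bench within 30 deg of world y; fits the gauge. 90 mm long along its x axis; head (-x end) and nut (4 mm short of the +x end) 20 mm across flats, 10 mm thick; bare round shank between them 66 mm long, 12 mm thick, axis 10 mm above the bench, gripped across from above. About 0.1 kg.
- long_bolt_center (a point): Middle (half-way along and up) of the long bolt, like the short one but 130 mm long along its x axis (bare shank 106 mm); too long for the gauge. Lies on the bench within 30 deg of world y, shank axis 10 mm up. About 0.13 kg.
- gauge: Length gauge, fixed: dark steel plate 150 x 60 x 6 mm with a blue stop at each end, 20 mm thick, 60 mm wide, top 46 mm above the bench. The slot between the stops runs along the gauge's x axis, 110 mm long, open above and at both sides. Origin: centre of the underside, on the bench; z up. A bolt lying on the plate has its middle 16 mm above the origin.
- blue (a point): Centre of the floor of the blue compartment (bolt that fits), 5 mm above the bench. The fixed grey sorting tray, 170 x 265 x 29 mm, walls 5 mm, has two equal compartments side by side, each inside 160 mm (x axis) by 125 mm (y axis), 24 mm deep. z up; the tray may stand at any yaw.
- yellow (a point): Centre of the floor of the same tray's yellow-floored compartment (for the bolt that is too long), with the same size, height and axes; its centre is 130 mm from the blue one's, along -y of the tray.
There are look-alikes about, which are no part of the job. What is shaped like the part that bears long_bolt_center but orange is not meant.

How it is judged:
By the outcome, as a careful person would: the job done as asked, in the order asked, and still so for the second after the job is handed in, with the robot touching nothing.
It also fails if it takes over 69 s, if anything falls off the work surface, if the arm or the gripper's body presses on something with over 40 N, if the wrist force passes 120 N, or if a joint passes its speed limit or range.

### The arm

A 6-joint arm with a two-finger parallel gripper is mounted at the origin on the work surface. World frame = base frame: x ahead of the robot, y to its left, z up, the work surface at z = 0. Lengths are in m, angles in rad, forces in N, time in s.
With the tool pointing down it reaches from about 0.35 to 0.875 m from the base axis. Payload 4.2 kg.
Tool frame: the origin (TCP) lies where the fingers leave the gripper's body, on its centre line; the fingertips stand 73 mm ahead of it and the grasp point (between the pads) lies 54 mm ahead of it; z points along the fingers, y is the line along which they close (so a half turn about z gives the same grasp; the last joint's range is limited). The gripper opens to 85 mm and grips with 20 to 120 N. Pads are 22 mm wide; open, the fingers measure 114 mm over their backs; the gripper's body (76 mm by 85 mm) begins 54 mm behind the grasp point. The pads swing forward as they close: fully open they stand 13 mm farther back than shut.
Start: joints at [1.364, 0.385, 0.008, 0, -1.194, -0.259], TCP at [0.281, 0.558, 0.304] pointing down, gripper open.
Joint ranges: [-3.14, 3.14], [-1.21, 2.06], [-1.07, 1.41], [-3.16, 2.05], [-2.99, -0.16], [-3.1, 3.1]. Speed limits (rad/s): [2.79, 2.79, 3.14, 3.14, 3.14, 3.14].

### API

Orientations are given as a unit quaternion [x, y, z, w].
In Python, from cell import arm, eyes gives the robot as it stands.
- The arm moves only by the tool jog_arm, never from a script. Its argument "commands" is a list of rows, each a list of 7 numbers: the turn, a rotation vector about the tool's x, y, z in rad, then the shift along the tool's x, y, z in mm, then the closure, from -1 (fully open) to 1 (shut), so that 0 is half open. In form: [[rx, ry, rz, x, y, z, gripper], ...]. A call has 1 to 20 rows; each row shifts and turns the commanded pose from where the row before left it, along the tool's axes as they then stand; what a row does not reach is not made up. A row lasts 1/12 s, in which the tool goes at most 41.7 mm and 7.16 degrees, less where a joint would pass 70% of its speed; a pose out of reach is approached as far as the arm can. A call with a gripper value outside its range is refused whole. The fingers move at their own pace and stop on an object; "force" is the grip in N (left out, the last holds). Time passes only in rows, so rows that do not move let the fingers close. It gives the time, the measured TCP pose, the force, the opening and the grip force at its end, in the units of the state.
- arm.read_state(): the state, without advancing time (a new reading comes with each control period).
- eyes.get_image(name): name is "scene" or "top" or "wrist"; returns (picture, depth): 480x640x3 uint8, red, green, blue; 480x640 float32, m along the optical axis (not along the pixel's ray), 0 where there is no reading.
- eyes.camera_model(name): a dict with "mtx" (3x3 intrinsics, pixels), "origin" and "rotation" of the camera in the world. Camera axes: x right, y up, looking along -z (the intrinsics and any distortion apply to the point x, -y, -z); pixel columns grow to the right and rows downward; lengths in m; the calibration is good to about 2 mm. A picture is of the moment at which its call begins: read the wrist's pose just before it. camera_model takes no time and is no camera call; for the wrist camera it gives the pose at the moment of the call.
- arm.job_done(): hands the job in; it is judged then, once.
The state is a dict: "t": time; "joint_positions": joint angles; "dq": joint speeds; "joint_torque": joint torques, N m; "position": TCP position; "eef_rot": TCP orientation; "wrist_force": force on the tool from outside, world axes, zero at the start; "moment": the same for the moment, N m; "width": finger opening in m; "gripper_force": force on a finger pad.
Only numpy, scipy, OpenCV 4.12 (cv2) and the standard library are available. Lean on these libraries where they do the work, as an engineer would, in place of code of your own. Each camera call takes 0.05 s, during which the arm holds its last target. There are 200 camera calls.

## Working session

There is one attempt and no reset: what is moved stays moved. The work goes in short steps, Python scripts to look and compute and a tool call to move; the robot and the scene stay as the last step left them, time stands still between calls to the robot, and variables do not carry over. Pictures are saved under pics/ and viewed, at most 12 in all, crops included, and the job is handed in when it is done.

Besides the shell and the picture viewer there is one more tool, called after "Call:" by a JSON object that holds its "api" and its "payload", one argument or row to a line. jog_arm: Moves the arm, as the interface text tells. Its arguments: {"type":"object","properties":{"commands":{"type":"array"},"force":{"type":"number"}},"required":["commands"]}

```bash
mkdir -p pics; ls
python3 - <<'E'
from cell import arm, eyes
import cv2,numpy as np
for n in("top","scene"):
    p,d=eyes.get_image(n); cv2.imwrite(f"pics/{n}0.png",p[:,:,::-1]); np.save(f"pics/{n}0.npy",d)
    m=eyes.camera_model(n);print(m)
s=arm.read_state();print(s)
E
```

```text
pics
{'mtx': array([[474.78106866,   0.        , 313.28343812],
       [  0.        , 474.78106866, 237.53091943],
       [  0.        ,   0.        ,   1.        ]]), 'origin': array([ 0.31374764, -0.02783145,  0.93614642]), 'rotation': array([-0.05950043,  0.06267559,  0.70535173, -0.70356976])}
{'mtx': array([[484.86385325,   0.        , 319.13739127],
       [  0.        , 484.86385325, 235.59504264],
       [  0.        ,   0.        ,   1.        ]]), 'origin': array([ 1.02116474, -0.46674333,  0.66226571]), 'rotation': array([0.37710481, 0.16835013, 0.388313  , 0.82381018])}
{'t': 0.1, 'joint_positions': array([ 1.36360515e+00,  3.85483194e-01,  6.75574716e-03, -3.87302507e-04,
       -1.19402901e+00, -2.58570861e-01]), 'dq': array([-0.00088337, -0.00088167,  0.00027951,  0.00233984,  0.00109854,
        0.00146839]), 'joint_torque': array([-5.29228837e-04, -3.93316054e+01,  1.88930440e+01,  4.19803396e+00,
       -2.55985200e-03,  7.60633753e-06]), 'position': array([0.28052247, 0.55808081, 0.30293315]), 'eef_rot': array([ 9.72988579e-01, -2.30851104e-01, -1.54764105e-04,  9.84364142e-04]), 'wrist_force': array([ 0.54700391,  0.75443172, -0.25744755]), 'moment': array([ 0.01586883, -0.00380765,  0.01707287]), 'gripper_force': 0.0, 'width': 0.08563024363224292}
```

View pics/top0.png

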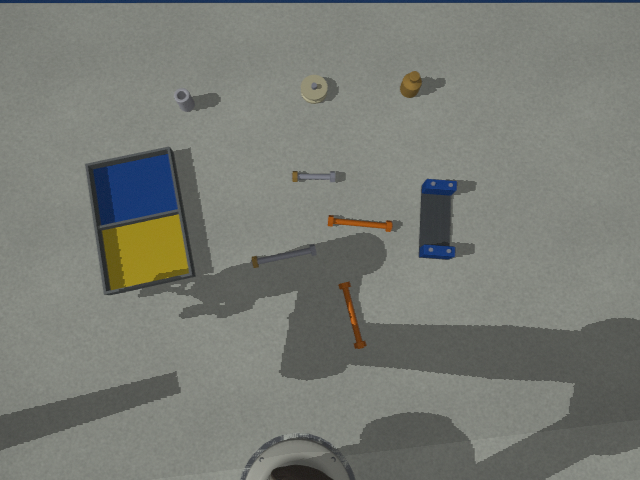

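The top view shows two steel bolts with brass nuts: the short one at (292–338,176) and the long one at (252–316,257). The two orange bolts at (360,223) and (352,315) are look-alikes. The gauge is at (437,219) and the tray at (140,220), with blue at the top and yellow at the bottom. I'll confirm this in an enlarged crop.

```bash
cat > h.py <<'E'
import numpy as np
from scipy.spatial.transform import Rotation as R
def px2w(m,uv,z):
    uv=np.atleast_2d(np.array(uv,float)); K=m["mtx"]
    d=np.c_[(uv[:,0]-K[0,2])/K[0,0],-(uv[:,1]-K[1,2])/K[1,1],-np.ones(len(uv))]
    r=m["rotation"]; Rm=R.from_quat(r).as_matrix() if np.shape(r)==(4,) else r
    d=d@Rm.T; o=m["origin"]
    return o+d*((z-o[2])/d[:,2])[:,None]
E
python3 - <<'E'
from cell import eyes
from h import *; import cv2
p=cv2.imread("pics/top0.png")
cv2.imwrite("pics/crop1.png",cv2.resize(p[155:275,240:400],None,fx=5,fy=5,interpolation=cv2.INTER_CUBIC))
a=cv2.resize(p[140:300,80:200],None,fx=3.6,fy=3.6,interpolation=cv2.INTER_CUBIC)
b=cv2.resize(p[170:270,400:475],None,fx=4.8,fy=5.76,interpolation=cv2.INTER_CUBIC)
cv2.imwrite("pics/crop2.png",np.hstack([a,b]));print(a.shape,b.shape)
m=eyes.camera_model("top")
print(px2w(m,[(292,176),(338,176),(252,261),(316,249)],.01).round(4))
E
```

```text
(576, 432, 3) (576, 360, 3)
[[ 0.6022  0.0105  0.01  ]
 [ 0.6021 -0.0827  0.01  ]
 [ 0.4291  0.0881  0.01  ]
 [ 0.4526 -0.0375  0.01  ]]
```

View pics/crop1.png

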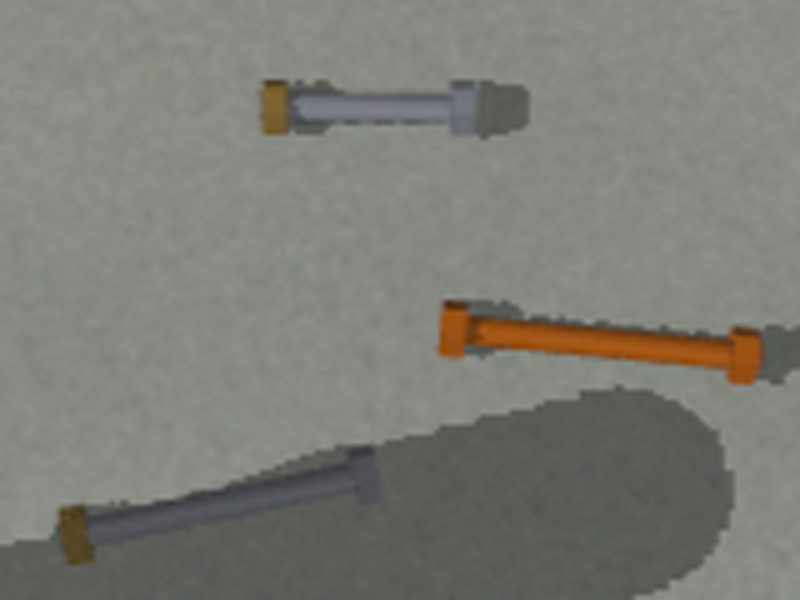

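View pics/crop2.png

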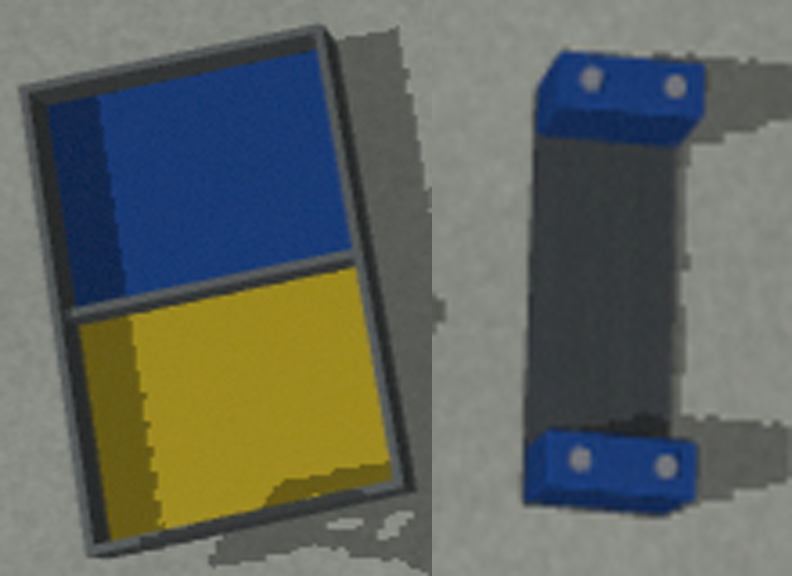

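Confirmed: the short steel bolt (crop 260–477, y≈107) and the long steel bolt (crop 58–380, from (75,535) to (365,475)) both have brass nuts and grey shanks, and the orange ones are look-alikes. The gauge slot runs vertically in the image. The tray is turned about 10°, with blue nearest the top.

```bash
cat >> h.py <<'E'
def plan(s,xyz,yaw_y):
    """tool pointing down at TCP xyz with closing axis at yaw_y (deg, mod 180): turn about tool z, and shift in CURRENT tool axes (mm)"""
    Rm=R.from_quat(s["eef_rot"]).as_matrix()
    cur=np.degrees(np.arctan2(Rm[1,1],Rm[0,1]))
    dy=(yaw_y-cur+90)%180-90   # world ccw
    d=Rm.T@(np.array(xyz)-s["position"])*1000
    return dict(cur=round(cur,2),rz_tool_deg=round(-dy,2),rz_rad=round(-np.radians(dy),4),shift=d.round(1),tilt=Rm[:,2].round(4))
E
python3 - <<'E'
from cell import eyes,arm
from h import *
m=eyes.camera_model("top"); s=arm.read_state()
A=lambda l:[(240+x/5,155+y/5) for x,y in l]
T=lambda l:[(80+x/3.6,140+y/3.6) for x,y in l]
G=lambda l:[(400+(x-432)/4.8,170+y/5.76) for x,y in l]
sb=px2w(m,A([(274,107),(466,107)]),.012);lb=px2w(m,A([(75,535),(368,475)]),.012)
ang=lambda v:np.degrees(np.arctan2(v[1],v[0])).round(1)
for n,b in(("short",sb),("long",lb)):
    v=b[0]-b[1];print(n,b.round(4).tolist(),b.mean(0).round(4),ang(v),np.linalg.norm(v))
g=px2w(m,G([(633,81.5),(623,463.5)]),.046);print("gauge",g.round(4).tolist(),g.mean(0),ang(g[0]-g[1]),np.linalg.norm(g[0]-g[1]))
t=px2w(m,T([(20,88),(320,25),(413,490),(90,555)]),.029);c=t.mean(0)
y=((t[0]+t[1])-(t[2]+t[3]))/2;print("tray",t.round(3).tolist(),c,np.linalg.norm(y),ang(y),ang(t[0]-t[1]),ang(t[3]-t[2]))
y/=np.linalg.norm(y);print("blue",c+.065*y,"yellow",c-.065*y)
print(plan(s,[sb.mean(0)[0],sb.mean(0)[1],.25],ang(sb[0]-sb[1])-90))
print(eyes.camera_model("wrist"))
E
```

```text
short [[0.6007, 0.0048, 0.012], [0.6006, -0.0729, 0.012]] [ 0.6007 -0.0341  0.012 ] 89.9 0.07762617275241433
long [[0.4269, 0.082, 0.012], [0.4503, -0.0328, 0.012]] [0.4386 0.0246 0.012 ] 101.6 0.11714746519305626
gauge [[0.5741, -0.2823, 0.046], [0.4439, -0.2719, 0.046]] [ 0.50897733 -0.27712151  0.046     ] -4.6 0.1306341227208862
tray [[0.621, 0.42, 0.029], [0.657, 0.257, 0.029], [0.398, 0.195, 0.029], [0.364, 0.363, 0.029]] [0.5099934  0.30869615 0.029     ] 0.26478509110651527 13.0 102.5 101.4
blue [0.57332298 0.32333737 0.029     ] yellow [0.44666383 0.29405492 0.029     ]
{'cur': np.float64(-116.69), 'rz_tool_deg': np.float64(63.41), 'rz_rad': np.float64(1.1066), 'shift': array([552. , 385.1,  53.8]), 'tilt': array([-8.0e-04, -1.8e-03, -1.0e+00])}
{'mtx': array([[430.97227429,   0.        , 324.25740088],
       [  0.        , 430.97227429, 236.69240123],
       [  0.        ,   0.        ,   1.        ]]), 'origin': array([0.34840702, 0.52330174, 0.373101  ]), 'rotation': array([ 0.0804387 , -0.12975215,  0.841103  , -0.51888316])}
```

Call:
{"api": "jog_arm", "payload": {
  "commands": [
    [0,0,0,30.7,21.4,3,-1],
    [0,0,0,30.7,21.4,3,-1],
    [0,0,0,30.7,21.4,3,-1],
    [0,0,0,30.7,21.4,3,-1],
    [0,0,0,30.7,21.4,3,-1],
    [0,0,0,30.7,21.4,3,-1],
    [0,0,0,30.7,21.4,3,-1],
    [0,0,0,30.7,21.4,3,-1],
    [0,0,0,30.7,21.4,3,-1],
    [0,0,0,30.7,21.4,3,-1],
    [0,0,0,30.7,21.4,3,-1],
    [0,0,0,30.7,21.4,3,-1],
    [0,0,0,30.7,21.4,3,-1],
    [0,0,0,30.7,21.4,3,-1],
    [0,0,0,30.7,21.4,3,-1],
    [0,0,0,30.7,21.4,3,-1],
    [0,0,0,30.7,21.4,3,-1],
    [0,0,0,30.7,21.4,3,-1]
  ]
}}

```text
t: 1.6
position: [0.6018, -0.0357, 0.2493]
eef_rot: [0.973, -0.231, -0.0, 0.0]
wrist_force: [0.4, 1.7, 0.0]
width: 0.0855
gripper_force: 0.0
```

Call:
{"api": "jog_arm", "payload": {
  "commands": [
    [0,0,0.1107,0,0,0,-1],
    [0,0,0.1107,0,0,0,-1],
    [0,0,0.1107,0,0,0,-1],
    [0,0,0.1107,0,0,0,-1],
    [0,0,0.1107,0,0,0,-1],
    [0,0,0.1107,0,0,0,-1],
    [0,0,0.1107,0,0,0,-1],
    [0,0,0.1107,0,0,0,-1],
    [0,0,0.1107,0,0,0,-1],
    [0,0,0.1107,0,0,0,-1],
    [0,0,0,0,0,0,-1],
    [0,0,0,0,0,0,-1]
  ]
}}

```text
t: 2.6
position: [0.6012, -0.034, 0.2495]
eef_rot: [0.707, -0.707, -0.0, 0.0]
wrist_force: [0.1, -0.2, -0.3]
width: 0.0856
gripper_force: 0.0
```

Run:
```python
from cell import eyes,arm
from h import *; import cv2
s=arm.read_state(); m=eyes.camera_model("wrist"); p,d=eyes.get_image("wrist"); cv2.imwrite("pics/w1.png",p[:,:,::-1])
print(s["t"],s["position"],s["joint_positions"].round(2),plan(s,[.6007,-.0341,.12],-.1),m["origin"],m["rotation"])
import pickle;pickle.dump(m,open("pics/w1.pkl","wb"))
```

```text
2.6 [ 0.60122149 -0.03395116  0.24950155] [ 0.21  0.39 -0.13 -0.   -1.05 -0.21] {'cur': np.float64(-179.96), 'rz_tool_deg': np.float64(0.14), 'rz_rad': np.float64(0.0025), 'shift': array([1.000e-01, 4.000e-01, 1.295e+02]), 'tilt': array([-8.e-04, -1.e-04, -1.e+00])} [ 0.60036731 -0.1112699   0.3196628 ] [ 6.25296960e-04 -1.53041358e-01  9.88219363e-01 -6.65158485e-04]
```

View pics/w1.png

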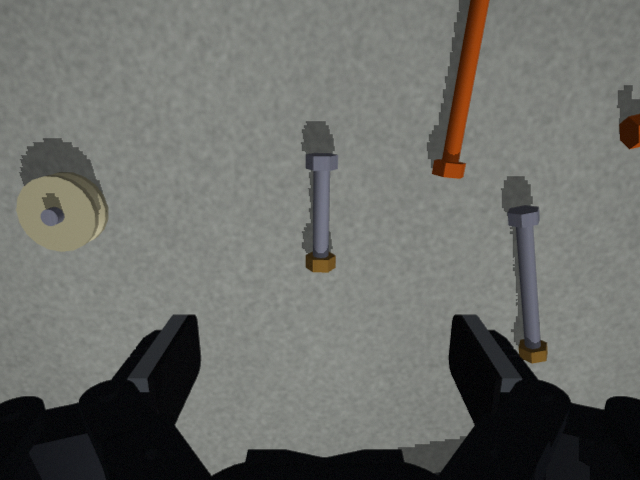

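The wrist view shows the short bolt upright at u≈321, with the head at v≈162 and the nut at v≈260. The pulley is at left, the long bolt at right (523–533, 215–350), and an orange look-alike at the top.

Run:
```python
from h import *; import pickle
m=pickle.load(open("pics/w1.pkl","rb"))
print(px2w(m,[(321.5,170),(321,253),(321,162),(320.5,258),(525,224),(532,342)],.014).round(4))
```

```text
[[ 0.6019 -0.0639  0.014 ]
 [ 0.6023 -0.0014  0.014 ]
 [ 0.6023 -0.0695  0.014 ]
 [ 0.6027  0.0026  0.014 ]
 [ 0.4519 -0.0243  0.014 ]
 [ 0.4321  0.0747  0.014 ]]
```

Call:
{"api": "jog_arm", "payload": {
  "commands": [
    [0,0,0,0,-0.1,20,-1],
    [0,0,0,0,-0.1,20,-1],
    [0,0,0,0,-0.1,20,-1],
    [0,0,0,0,-0.1,20,-1],
    [0,0,0,0,-0.1,20,-1],
    [0,0,0,0,-0.1,20,-1],
    [0,0,0,0,-0.1,20,-1],
    [0,0,0,0,-0.1,20,-1],
    [0,0,0,0,0,8,-1],
    [0,0,0,0,0,6,-1],
    [0,0,0,0,0,0,1],
    [0,0,0,0,0,0,1],
    [0,0,0,0,0,0,1],
    [0,0,0,0,0,0,1],
    [0,0,0,0,0,0,1],
    [0,0,0,0,0,0,1],
    [0,0,0,0,0,0,1],
    [0,0,0,0,0,0,1]
  ],
  "force": 50
}}

```text
t: 4.15
position: [0.6027, -0.0339, 0.0768]
eef_rot: [-0.707, 0.708, -0.0, 0.001]
wrist_force: [-0.2, -0.1, 4.6]
width: 0.0096
gripper_force: 48.9
```

Call:
{"api": "jog_arm", "payload": {
  "commands": [
    [0,0,0,0,0,-10,1],
    [0,0,0,0,0,-25,1],
    [0,0,0,0,0,-35,1],
    [0,0,0,0,0,-35,1],
    [0,0,0,0,0,-35,1],
    [0,0,0,0,0,0,1]
  ]
}}

```text
t: 4.65
position: [0.6055, -0.0338, 0.2245]
eef_rot: [-0.707, 0.707, -0.005, 0.006]
wrist_force: [0.4, 0.1, -0.2]
width: 0.0095
gripper_force: 48.9
```

Run:
```python
from cell import eyes,arm
from h import *; import cv2
s=arm.read_state(); p,d=eyes.get_image("wrist"); q,_=eyes.get_image("scene")
a=cv2.resize(p[150:480,120:520],(400,330)); 
b=cv2.resize(q[100:265,200:400],(400,330))
cv2.imwrite("pics/w2.png",np.hstack([a,b])[:,:,::-1]);cv2.imwrite("pics/s2.png",q[:,:,::-1])
print(s["t"],s["position"],s["width"],s["gripper_force"],s["wrist_force"],s["joint_positions"].round(2))
K=eyes.camera_model("scene")
P=R.from_quat(K["rotation"]).as_matrix().T@(s["position"]-[0,0,.06]-K["origin"]);print(K["mtx"]@[P[0]/-P[2],P[1]/P[2],1])
```

```text
4.65 [ 0.60552073 -0.03383478  0.22451188] 0.009459346780736682 48.9225035905838 [ 0.40600955  0.05264063 -0.19814812] [ 0.21  0.41 -0.16  0.   -0.98 -0.21]
[354.99591016 224.34711333   1.        ]
```

View pics/w2.png

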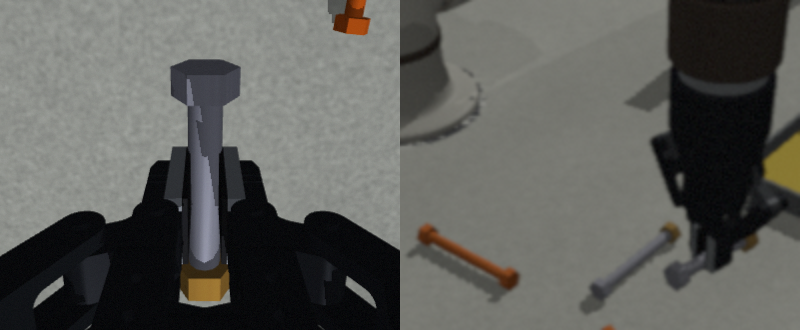

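The short bolt is held level at the fingertips, with head forward and nut near the body, and it is clear of the bench. Next is the gauge.

Call:
{"api": "jog_arm", "payload": {
  "commands": [
    [0,0,0,24,10,0,1],
    [0,0,0,24,10,0,1],
    [0,0,0,24,10,0,1],
    [0,0,0,24,10,0,1],
    [0,0,0,24,10,0,1],
    [0,0,0,24,10,0,1],
    [0,0,0,24,10,0,1],
    [0,0,0,24,10,0,1],
    [0,0,0,24,9,0,1],
    [0,0,0,27,10,0,1]
  ]
}}

```text
t: 5.58
position: [0.5011, -0.2772, 0.2139]
eef_rot: [-0.706, 0.708, 0.002, -0.001]
wrist_force: [0.0, -0.1, -1.6]
width: 0.0099
gripper_force: 48.9
```

Call:
{"api": "jog_arm", "payload": {
  "commands": [
    [0,0,0.11,0,0,0,1],
    [0,0,0.11,0,0,0,1],
    [0,0,0.11,0,0,0,1],
    [0,0,0.11,0,0,0,1],
    [0,0,0.11,0,0,0,1],
    [0,0,0.11,0,0,0,1],
    [0,0,0.11,0,0,0,1],
    [0,0,0.11,0,0,0,1],
    [0,0,0.11,0,0,0,1],
    [0,0,0.11,0,0,0,1],
    [0,0,0.11,0,0,0,1],
    [0,0,0.11,0,0,0,1],
    [0,0,0.11,0,0,0,1],
    [0,0,0.11,0,0,0,1],
    [0,0,0.11,0,0,0,1],
    [0,0,0,0,0,0,1],
    [0,0,0,0,0,0,1]
  ]
}}

```text
t: 7.0
position: [0.5019, -0.2765, 0.2143]
eef_rot: [0.039, 0.999, 0.001, -0.002]
wrist_force: [-0.8, 0.1, -0.7]
width: 0.0098
gripper_force: 48.9
```

Run:
```python
from cell import eyes,arm
from h import *; import cv2,pickle
s=arm.read_state(); m=eyes.camera_model("wrist"); p,d=eyes.get_image("wrist"); cv2.imwrite("pics/w3.png",p[:,:,::-1])
pickle.dump(m,open("pics/w3.pkl","wb"))
print(s["t"],s["position"],s["width"],s["joint_positions"].round(2),plan(s,[.506,-.277,.083],85.4))
```

```text
7.0 [ 0.50187126 -0.27648734  0.21430798] 0.009775951694108985 [-0.22  0.38 -0.24 -0.   -0.95 -1.43] {'cur': np.float64(85.49), 'rz_tool_deg': np.float64(0.09), 'rz_rad': np.float64(0.0015), 'shift': array([ -4.6,  -0.3, 131.3]), 'tilt': array([-0.0033,  0.0012, -1.    ])}
```

View pics/w3.png

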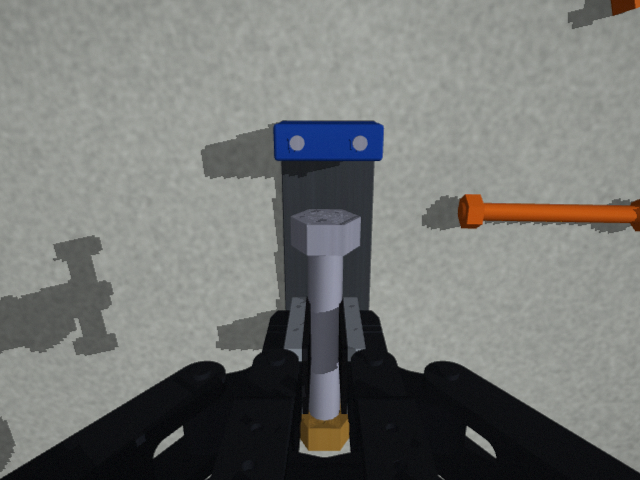

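The gauge's near-base stop is at (275–383, 122–158). The plate edges are at u≈284 and 374, and the held bolt is in line with the slot (head 291–360).

Run:
```python
from h import *; import pickle
m=pickle.load(open("pics/w3.pkl","rb"))
print(px2w(m,[(297,143),(360,143),(275,158),(382,159),(275,123),(382,123)],.046).round(4), px2w(m,[(284,200),(374,200),(284,290),(371,290)],.006).round(4))
# bolt head front/rear top edges at its height
print(px2w(m,[(291,250),(360,250),(325,215)],.1475+.01).round(4),m["origin"])
```

```text
[[ 0.4443 -0.2867  0.046 ]
 [ 0.447  -0.2525  0.046 ]
 [ 0.4514 -0.2995  0.046 ]
 [ 0.4565 -0.2409  0.046 ]
 [ 0.4329 -0.2974  0.046 ]
 [ 0.4374 -0.2402  0.046 ]] [[ 0.4837 -0.3014  0.006 ]
 [ 0.4884 -0.2422  0.006 ]
 [ 0.5481 -0.3082  0.006 ]
 [ 0.5529 -0.2471  0.006 ]]
[[ 0.4675 -0.2843  0.1575]
 [ 0.4692 -0.2628  0.1575]
 [ 0.4571 -0.2728  0.1575]] [ 0.42440794 -0.27082485  0.28473887]
```

Call:
{"api": "jog_arm", "payload": {
  "commands": [
    [0,0,0,-2.3,0.5,10,1],
    [0,0,0,-2.3,0.5,15,1],
    [0,0,0,0,0,20,1],
    [0,0,0,0,0,20,1],
    [0,0,0,0,0,20,1],
    [0,0,0,0,0,15,1],
    [0,0,0,0,0,10,1],
    [0,0,0,0,0,8,1],
    [0,0,0,0,0,5,1],
    [0,0,0,0,0,4,1],
    [0,0,0,0,0,0,1],
    [0,0,0,0,0,0,1]
  ]
}}

```text
t: 8.05
position: [0.5077, -0.2762, 0.0894]
eef_rot: [0.04, 0.999, -0.0, 0.0]
wrist_force: [-0.4, -0.5, -0.0]
width: 0.0096
gripper_force: 48.9
```

Call:
{"api": "jog_arm", "payload": {
  "commands": [
    [0,0,0,0,0,1,1],
    [0,0,0,0,0,1,1],
    [0,0,0,0,0,1,1],
    [0,0,0,0,0,0,1],
    [0,0,0,0,0,0,1]
  ]
}}

```text
t: 8.47
position: [0.5074, -0.2761, 0.0861]
eef_rot: [0.041, 0.999, -0.0, 0.0]
wrist_force: [-0.0, -0.7, -0.3]
width: 0.0097
gripper_force: 48.9
```

Run:
```python
from cell import eyes,arm
from h import *; import cv2,pickle
s=arm.read_state(); q,_=eyes.get_image("scene"); p,_=eyes.get_image("wrist")
cv2.imwrite("pics/s4.png",q[:,:,::-1]);print(s["t"],s["position"],s["wrist_force"],s["width"])
K=eyes.camera_model("scene")
P=R.from_quat(K["rotation"]).as_matrix().T@(s["position"]-[0,0,.06]-K["origin"]);u,v,_=(K["mtx"]@[P[0]/-P[2],P[1]/P[2],1]).astype(int);print(u,v)
c=cv2.resize(q[max(v-80,0):v+80,max(u-80,0):u+80],(480,480),interpolation=cv2.INTER_CUBIC)
cv2.imwrite("pics/c4.png",np.hstack([c,p[100:480,160:480][:,:][:380] if 0 else cv2.resize(p[80:480,200:460],(312,480))])[:,:,::-1])
```

```text
8.4667 [ 0.50739367 -0.2761344   0.08605492] [-0.04085292 -0.65511368 -0.30196849] 0.009692130950555204
202 317
```

View pics/c4.png

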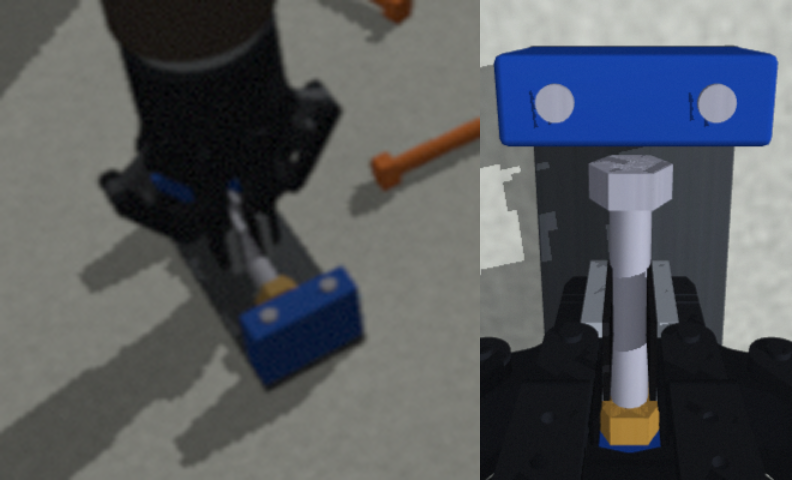

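The bolt is inside the slot between the stops, just above the plate. I'll lower it to contact.

Call:
{"api": "jog_arm", "payload": {
  "commands": [
    [0,0,0,0,0,1,1],
    [0,0,0,0,0,1,1],
    [0,0,0,0,0,0.8,1],
    [0,0,0,0,0,0,1],
    [0,0,0,0,0,0,1]
  ]
}}

```text
t: 8.98
position: [0.5073, -0.2761, 0.083]
eef_rot: [0.041, 0.999, 0.0, -0.0]
wrist_force: [0.1, -0.4, -1.8]
width: 0.0093
gripper_force: 48.9
```

Call:
{"api": "jog_arm", "payload": {
  "commands": [
    [0,0,0,0,0,0.7,1],
    [0,0,0,0,0,0,1],
    [0,0,0,0,0,0,1]
  ]
}}

```text
t: 9.23
position: [0.5074, -0.2762, 0.0828]
eef_rot: [0.041, 0.999, -0.0, 0.0]
wrist_force: [-1.2, 0.8, 3.5]
width: 0.01
gripper_force: 49.3
```

Call:
{"api": "jog_arm", "payload": {
  "commands": [
    [0,0,0,0,0,0.5,1],
    [0,0,0,0,0,0,1],
    [0,0,0,0,0,0,0.4],
    [0,0,0,0,0,0,0.4],
    [0,0,0,0,0,0,0.4],
    [0,0,0,0,0,0,0.4],
    [0,0,0,0,0,0,0.4],
    [0,0,0,0,0,0,0.4]
  ]
}}

```text
t: 9.9
position: [0.5074, -0.2761, 0.0817]
eef_rot: [0.041, 0.999, 0.0, -0.0]
wrist_force: [-0.1, 1.0, -0.6]
width: 0.0253
gripper_force: 0.0
```

Call:
{"api": "jog_arm", "payload": {
  "commands": [
    [0,0,0,0,0,0,1],
    [0,0,0,0,0,0,1],
    [0,0,0,0,0,0,1],
    [0,0,0,0,0,0,1],
    [0,0,0,0,0,0,1],
    [0,0,0,0,0,0,1]
  ]
}}

```text
t: 10.4
position: [0.5074, -0.2762, 0.082]
eef_rot: [0.041, 0.999, -0.0, 0.0]
wrist_force: [-0.6, 0.5, 1.1]
width: 0.0097
gripper_force: 48.8
```

Call:
{"api": "jog_arm", "payload": {
  "commands": [
    [0,0,0,0,0,-5,1],
    [0,0,0,0,0,-15,1],
    [0,0,0,0,0,-25,1],
    [0,0,0,0,0,-30,1],
    [0,0,0,0,0,-30,1],
    [0,0,0,0,0,-20,1],
    [0,0,0,0,0,0,1]
  ]
}}

```text
t: 10.98
position: [0.5095, -0.2768, 0.2124]
eef_rot: [0.04, 0.999, -0.002, 0.005]
wrist_force: [0.8, 0.1, -0.1]
width: 0.0099
gripper_force: 48.8
```

Call:
{"api": "jog_arm", "payload": {
  "commands": [
    [0,0,0,-1,20,0,1],
    [0,0,0,-1,34,0,1],
    [0,0,0,-1,34,0,1],
    [0,0,0,-1,34,0,1],
    [0,0,0,-1,34,0,1],
    [0,0,0,-1,34,0,1],
    [0,0,0,-1,34,0,1],
    [0,0,0,-1,34,0,1],
    [0,0,0,-1,34,0,1],
    [0,0,0,-1,34,0,1],
    [0,0,0,-1,34,0,1],
    [0,0,0,-1,34,0,1],
    [0,0,0,-1,34,0,1],
    [0,0,0,-1,34,0,1],
    [0,0,0,-1,34,0,1],
    [0,0,0,-1,34,0,1],
    [0,0,0,-1,34,0,1],
    [0,0,0,-1,34,0,1],
    [0,0,0,0,5,0,1],
    [0,0,0,0,0,0,1]
  ]
}}

```text
t: 12.65
position: [0.5736, 0.3254, 0.2053]
eef_rot: [0.039, 0.999, -0.001, -0.001]
wrist_force: [0.0, -0.9, -1.7]
width: 0.0098
gripper_force: 49.0
```

Call:
{"api": "jog_arm", "payload": {
  "commands": [
    [0,0,-0.1042,0,0,0,1],
    [0,0,-0.1042,0,0,0,1],
    [0,0,-0.1042,0,0,0,1],
    [0,0,-0.1042,0,0,0,1],
    [0,0,-0.1042,0,0,0,1],
    [0,0,-0.1042,0,0,0,1],
    [0,0,-0.1042,0,0,0,1],
    [0,0,-0.1042,0,0,0,1],
    [0,0,-0.1042,0,0,0,1],
    [0,0,-0.1042,0,0,0,1],
    [0,0,-0.1042,0,0,0,1],
    [0,0,-0.1042,0,0,0,1],
    [0,0,-0.1042,0,0,0,1],
    [0,0,-0.1042,0,0,0,1],
    [0,0,-0.1042,0,0,0,1],
    [0,0,-0.1042,0,0,0,1],
    [0,0,-0.1042,0,0,0,1],
    [0,0,-0.1042,0,0,0,1],
    [0,0,0,0,0,0,1],
    [0,0,0,0,0,0,1]
  ]
}}

```text
t: 14.32
position: [0.574, 0.3221, 0.2065]
eef_rot: [0.78, -0.625, -0.0, 0.001]
wrist_force: [0.2, -0.7, -0.9]
width: 0.0103
gripper_force: 48.9
```

Run:
```python
from cell import eyes,arm
from h import *; import cv2,pickle
s=arm.read_state(); m=eyes.camera_model("wrist"); p,d=eyes.get_image("wrist"); cv2.imwrite("pics/w5.png",p[:,:,::-1])
pickle.dump(m,open("pics/w5.pkl","wb"))
print(s["t"],s["position"],s["width"],s["joint_positions"].round(2),plan(s,[.5733,.3233,.082],13))
```

```text
14.3167 [0.57398084 0.32206116 0.20654716] 0.010301403434202973 [ 0.76  0.52 -0.03 -0.   -1.02 -0.54] {'cur': np.float64(-167.41), 'rz_tool_deg': np.float64(-0.41), 'rz_rad': np.float64(-0.0072), 'shift': array([ -1.4,   0.2, 124.5]), 'tilt': array([-1.2e-03, -8.0e-04, -1.0e+00])}
```

View pics/w5.png

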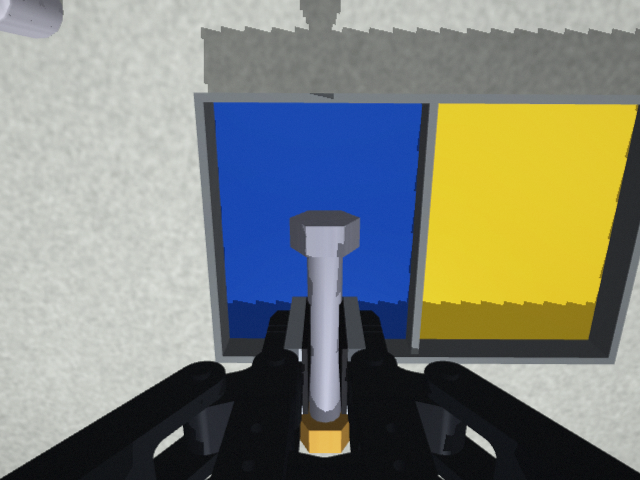

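The bolt is centred over the blue compartment (u≈325, between walls 225 and 415) and parallel to its sides.

Call:
{"api": "jog_arm", "payload": {
  "commands": [
    [0,0,0,-0.7,0,10,1],
    [0,0,0,-0.7,0,20,1],
    [0,0,0,0,0,20,1],
    [0,0,0,0,0,20,1],
    [0,0,0,0,0,20,1],
    [0,0,0,0,0,15,1],
    [0,0,0,0,0,8,1],
    [0,0,0,0,0,5,1],
    [0,0,0,0,0,3,1],
    [0,0,0,0,0,1,1],
    [0,0,0,0,0,0,1],
    [0,0,0,0,0,0,1]
  ]
}}

```text
t: 15.37
position: [0.5743, 0.3251, 0.0859]
eef_rot: [0.782, -0.624, 0.0, -0.001]
wrist_force: [-0.5, -0.1, -0.7]
width: 0.0098
gripper_force: 48.9
```

Call:
{"api": "jog_arm", "payload": {
  "commands": [
    [0,0,0,0,0,0.7,1],
    [0,0,0,0,0,0.7,1],
    [0,0,0,0,0,0,1],
    [0,0,0,0,0,0,1]
  ]
}}

```text
t: 15.7
position: [0.5739, 0.3248, 0.0837]
eef_rot: [0.782, -0.624, 0.0, -0.0]
wrist_force: [0.1, 1.0, -0.2]
width: 0.0098
gripper_force: 48.9
```

Call:
{"api": "jog_arm", "payload": {
  "commands": [
    [0,0,0,0,0,1,1],
    [0,0,0,0,0,1,1],
    [0,0,0,0,0,0.3,1],
    [0,0,0,0,0,0,1],
    [0,0,0,0,0,0,1]
  ]
}}

```text
t: 16.12
position: [0.5739, 0.3248, 0.0811]
eef_rot: [0.782, -0.624, -0.0, 0.0]
wrist_force: [0.2, 0.5, -1.6]
width: 0.0096
gripper_force: 49.0
```

Call:
{"api": "jog_arm", "payload": {
  "commands": [
    [0,0,0,0,0,0.5,1],
    [0,0,0,0,0,0,0.3],
    [0,0,0,0,0,0,0.3],
    [0,0,0,0,0,0,0.3],
    [0,0,0,0,0,0,0.3],
    [0,0,0,0,0,0,0.3],
    [0,0,0,0,0,-10,0.3],
    [0,0,0,0,0,-20,0.3],
    [0,0,0,0,0,-30,0.3],
    [0,0,0,0,0,-30,0.3],
    [0,0,0,0,0,-30,0.3],
    [0,0,0,0,0,-30,0.3],
    [0,0,0,0,0,0,0.3]
  ]
}}

```text
t: 17.2
position: [0.5765, 0.3263, 0.2397]
eef_rot: [0.782, -0.623, 0.002, -0.007]
wrist_force: [0.9, 1.1, 0.6]
width: 0.0299
gripper_force: 0.0
```

Call:
{"api": "jog_arm", "payload": {
  "commands": [
    [0,0,0,26.2,19.8,0,-1],
    [0,0,0,26.2,19.8,0,-1],
    [0,0,0,26.2,19.8,0,-1],
    [0,0,0,26.2,19.8,0,-1],
    [0,0,0,26.2,19.8,0,-1],
    [0,0,0,26.2,19.8,0,-1],
    [0,0,0,26.2,19.8,0,-1],
    [0,0,0,26.2,19.8,0,-1],
    [0,0,0,26.2,19.8,0,-1],
    [0,0,0,26.2,19.8,0,-1],
    [0,0,0.026,0,0,0,-1],
    [0,0,0,0,0,0,-1]
  ]
}}

```text
t: 18.2
position: [0.4382, 0.0241, 0.2316]
eef_rot: [0.773, -0.635, 0.0, -0.001]
wrist_force: [0.7, 0.6, -0.2]
width: 0.0858
gripper_force: 0.0
```

Run:
```python
from cell import eyes,arm
from h import *; import cv2,pickle
s=arm.read_state(); m=eyes.camera_model("wrist"); p,d=eyes.get_image("wrist"); q,_=eyes.get_image("top")
c=cv2.resize(q[140:300,80:200],(360,480),interpolation=cv2.INTER_CUBIC)
cv2.imwrite("pics/w6.png",np.hstack([c,p[:,140:580]])[:,:,::-1])
pickle.dump(m,open("pics/w6.pkl","wb"))
print(s["t"],s["position"],s["width"],s["joint_positions"].round(2),plan(s,[.440,.025,.0765],11.5))
```

```text
18.2 [0.43824942 0.0240731  0.23159933] 0.08579401226262666 [ 0.43  0.14 -0.53  0.   -0.9  -0.23] {'cur': np.float64(-168.82), 'rz_tool_deg': np.float64(-0.32), 'rz_rad': np.float64(-0.0056), 'shift': array([ -0.5,  -1.6, 155.1]), 'tilt': array([ 1.5e-03,  5.0e-04, -1.0e+00])}
```

View pics/w6.png

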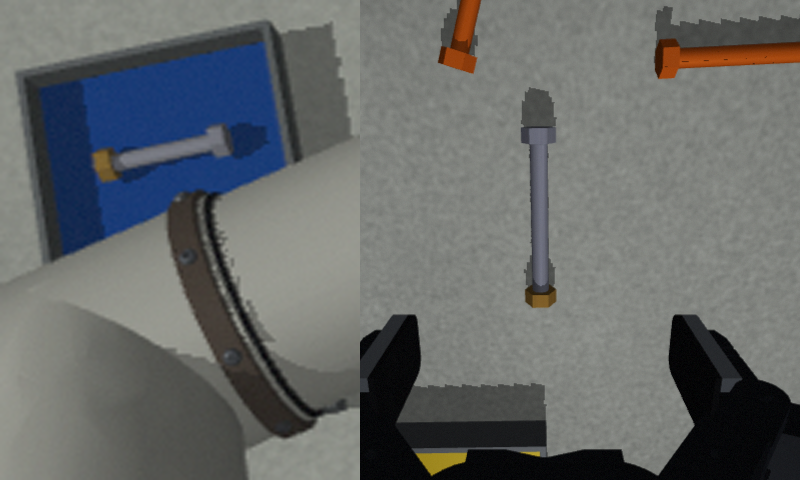

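The short bolt lies flat in blue. The long bolt is upright between the fingers, at wrist u≈318–320 with the shank from v 143 to 288. The orange look-alikes are well clear at the top.

Run:
```python
from h import *; import pickle
from cell import arm
m=pickle.load(open("pics/w6.pkl","rb"))
w=px2w(m,[(318.5,143),(320,288)],.014);c=w.mean(0);v=w[1]-w[0];a=np.degrees(np.arctan2(v[1],v[0]))
print(w,c,a,plan(arm.read_state(),[c[0],c[1],.0765],a-90))
```

```text
[[ 0.45105308 -0.02452624  0.014     ]
 [ 0.43023513  0.07698472  0.014     ]] [0.4406441  0.02622924 0.014     ] 101.58956958715655 {'cur': np.float64(-168.65), 'rz_tool_deg': np.float64(-0.24), 'rz_rad': np.float64(-0.0042), 'shift': array([ -0.4,  -1.1, 155. ]), 'tilt': array([ 1.9e-03,  6.0e-04, -1.0e+00])}
```

Call:
{"api": "jog_arm", "payload": {
  "commands": [
    [0,0,0,-0.5,-0.6,15,-1],
    [0,0,0,0,-0.6,20,-1],
    [0,0,0,0,0,20,-1],
    [0,0,0,0,0,20,-1],
    [0,0,0,0,0,20,-1],
    [0,0,0,0,0,20,-1],
    [0,0,0,0,0,20,-1],
    [0,0,0,0,0,12,-1],
    [0,0,0,0,0,8,-1],
    [0,0,0,0,0,0,1],
    [0,0,0,0,0,0,1],
    [0,0,0,0,0,0,1],
    [0,0,0,0,0,0,1],
    [0,0,0,0,0,0,1],
    [0,0,0,0,0,0,1],
    [0,0,0,0,0,0,1],
    [0,0,0,0,0,0,1]
  ]
}}

```text
t: 19.72
position: [0.4405, 0.0263, 0.0765]
eef_rot: [0.774, -0.634, 0.0, -0.001]
wrist_force: [-1.5, 1.0, 6.9]
width: 0.0098
gripper_force: 48.9
```

Call:
{"api": "jog_arm", "payload": {
  "commands": [
    [0,0,0,0,0,-5,1],
    [0,0,0,0,0,-15,1],
    [0,0,0,0,0,-25,1],
    [0,0,0,0,0,-30,1],
    [0,0,0,0,0,-30,1],
    [0,0,0,0,0,-25,1],
    [0,0,0,0,0,0,1],
    [0,0,0,0,0,0,1]
  ]
}}

```text
t: 20.38
position: [0.44, 0.0262, 0.2068]
eef_rot: [0.773, -0.634, 0.0, -0.001]
wrist_force: [-0.9, -1.3, -2.7]
width: 0.0099
gripper_force: 49.1
```

Call:
{"api": "jog_arm", "payload": {
  "commands": [
    [0,0,0,-25.9,-6,0,1],
    [0,0,0,-25.9,-6,0,1],
    [0,0,0,-25.9,-6,0,1],
    [0,0,0,-25.9,-6,0,1],
    [0,0,0,-25.9,-6,0,1],
    [0,0,0,-25.9,-6,0,1],
    [0,0,0,-25.9,-6,0,1],
    [0,0,0,-25.9,-6,0,1],
    [0,0,0,-25.9,-6,0,1],
    [0,0,0,-25.9,-6,0,1],
    [0,0,-0.024,0,0,0,1],
    [0,0,0,0,0,0,1],
    [0,0,0,0,0,0,1]
  ]
}}

```text
t: 21.47
position: [0.4471, 0.2909, 0.2037]
eef_rot: [0.781, -0.625, -0.0, 0.002]
wrist_force: [-0.4, -0.8, -2.3]
width: 0.0099
gripper_force: 49.1
```

Run:
```python
from cell import eyes,arm
from h import *; import cv2,pickle
s=arm.read_state(); m=eyes.camera_model("wrist"); p,d=eyes.get_image("wrist"); cv2.imwrite("pics/w7.png",p[:,:,::-1])
print(s["t"],s["position"],s["width"],s["joint_positions"].round(2),plan(s,[.4475,.292,.0815],13))
```

```text
21.4667 [0.44706781 0.29090645 0.20374697] 0.009946147670357088 [ 0.88  0.33 -0.35 -0.   -0.89 -0.66] {'cur': np.float64(-167.34), 'rz_tool_deg': np.float64(-0.34), 'rz_rad': np.float64(-0.006), 'shift': array([ -1.3,  -1.2, 122.2]), 'tilt': array([-0.0034, -0.0032, -1.    ])}
```

View pics/w7.png

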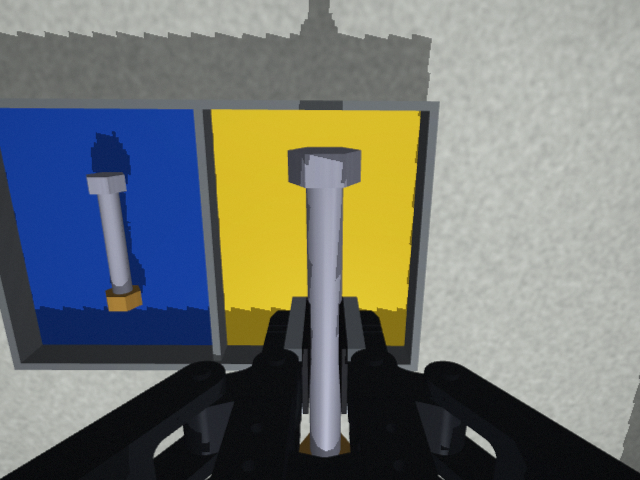

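The long bolt is centred over the yellow compartment, and the short bolt lies flat in blue at left.

Call:
{"api": "jog_arm", "payload": {
  "commands": [
    [0,0,0,-0.6,-0.6,10,1],
    [0,0,0,-0.6,-0.6,20,1],
    [0,0,0,0,0,20,1],
    [0,0,0,0,0,20,1],
    [0,0,0,0,0,20,1],
    [0,0,0,0,0,15,1],
    [0,0,0,0,0,7,1],
    [0,0,0,0,0,4,1],
    [0,0,0,0,0,2,1],
    [0,0,0,0,0,1,1],
    [0,0,0,0,0,0,1],
    [0,0,0,0,0,0,1]
  ]
}}

```text
t: 22.52
position: [0.4492, 0.2936, 0.0875]
eef_rot: [0.781, -0.625, 0.0, -0.001]
wrist_force: [0.2, -1.2, -1.4]
width: 0.0095
gripper_force: 49.1
```

Call:
{"api": "jog_arm", "payload": {
  "commands": [
    [0,0,0,0,0,1,1],
    [0,0,0,0,0,0.7,1],
    [0,0,0,0,0,0,1],
    [0,0,0,0,0,0,1]
  ]
}}

```text
t: 22.85
position: [0.4489, 0.2934, 0.0851]
eef_rot: [0.781, -0.625, 0.0, -0.0]
wrist_force: [0.2, -0.0, -1.3]
width: 0.0095
gripper_force: 49.1
```

Call:
{"api": "jog_arm", "payload": {
  "commands": [
    [0,0,0,0,0,1,1],
    [0,0,0,0,0,1,1],
    [0,0,0,0,0,1,1],
    [0,0,0,0,0,0.5,1],
    [0,0,0,0,0,0,1],
    [0,0,0,0,0,0,1]
  ]
}}

```text
t: 23.35
position: [0.4489, 0.2933, 0.0816]
eef_rot: [0.781, -0.625, 0.0, 0.0]
wrist_force: [-0.7, -0.6, 0.7]
width: 0.0098
gripper_force: 49.3
```

Now I'll release, lift, and back off to look.

Call:
{"api": "jog_arm", "payload": {
  "commands": [
    [0,0,0,0,0,0,0.3],
    [0,0,0,0,0,0,0.3],
    [0,0,0,0,0,0,0.3],
    [0,0,0,0,0,0,0.3],
    [0,0,0,0,0,0,0.3],
    [0,0,0,0,0,-10,0.3],
    [0,0,0,0,0,-20,0.3],
    [0,0,0,0,0,-30,0.3],
    [0,0,0,0,0,-30,0.3],
    [0,0,0,0,0,-30,0.3],
    [0,0,0,0,0,-30,0.3],
    [0,0,0,25,0,0,0.3],
    [0,0,0,25,0,0,0.3],
    [0,0,0,25,0,0,0.3],
    [0,0,0,25,0,0,0.3],
    [0,0,0,25,0,0,0.3],
    [0,0,0,25,0,0,0.3],
    [0,0,0,25,0,0,0.3],
    [0,0,0,0,0,0,0.3],
    [0,0,0,0,0,0,0.3]
  ]
}}

```text
t: 25.02
position: [0.4875, 0.1215, 0.2322]
eef_rot: [0.78, -0.625, 0.0, -0.0]
wrist_force: [-0.3, 0.8, 0.3]
width: 0.0302
gripper_force: 0.0
```

Run:
```python
from cell import eyes,arm
import cv2
s=arm.read_state(); q,_=eyes.get_image("top"); cv2.imwrite("pics/t8.png",cv2.resize(q[60:320,60:480],(800,495),interpolation=cv2.INTER_CUBIC)[:,:,::-1])
print(s["t"],s["position"])
```

```text
25.0167 [0.48746058 0.12151129 0.23224384]
```

View pics/t8.png

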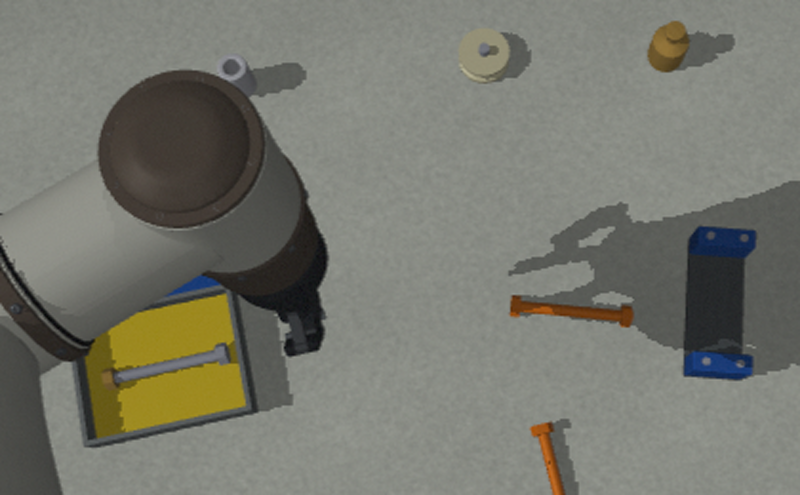

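The long bolt lies flat in yellow, the short bolt was seen flat in blue, and the other items are where they were.

```bash
python3 -c "
from cell import arm
print(arm.job_done())"
```

```text
the job is handed in; nothing more can be done
None
```

The short bolt was lowered onto the gauge plate between the stops, taken out and laid flat in blue, the long bolt lies flat in yellow, nothing else was moved, and the job was handed in at about 25 s.

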